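# Raise a packing-bench support post until its button clicks into the hole

### The arm

A 6-joint arm with a two-finger parallel gripper is mounted at the origin on the work surface. World frame = base frame: x ahead of the robot, y to its left, z up, the work surface at z = 0. Lengths are in m, angles in degrees, forces in N, time in s.
With the tool pointing down it reaches from about 0.3 to 0.75 m from the base axis. Payload 8.5 kg.
Tool frame: the origin (TCP) lies at the very end of the fingers, on their centre line; the grasp point (between the pads) lies 19 mm behind it; z points along the fingers, y is the line along which they close (so a half turn about z gives the same grasp; the last joint's range is limited). The gripper opens to 85 mm and grips with 20 to 120 N. Pads are 22 mm wide; open, the fingers measure 114 mm over their backs; the gripper's body (76 mm by 85 mm) begins 54 mm behind the grasp point. The pads swing forward as they close: fully open they stand 13 mm farther back than shut.
Start: joints at [61.748, 21.807, 74.336, -0, 83.858, -12.336], TCP at [0.151, 0.529, 0.231] pointing down, gripper open.
Joint ranges: [-178.18, 178.18], [-50.72, 133.34], [12.68, 142.11], [-81.47, 261.47], [9.98, 163.14], [-165.26, 165.26]. Speed limits (degrees/s): [136.94, 136.94, 180, 180, 180, 180].

### API

Orientations are given as a 3x3 rotation matrix whose columns are the frame's x, y, z axes.
In Python, from rig import env, optics, spotter gives the robot as it stands.
- The arm moves only by the shell command python3 -m crank 'ROWS' [FORCE]. ROWS is JSON, one flat list of numbers, 5 for each row, row after row: the finger opening in cm, from 0 to 8.54, then the shift along the tool's x, y, z in cm, then the turn about the tool's z in rad. A call has exactly 8 rows; each row shifts and turns the commanded pose from where the row before left it, along the tool's axes as they then stand; what a row does not reach is not made up. A row lasts 1/12 s, in which the tool goes at most 41.7 mm and 7.16 degrees, less where a joint would pass 70% of its speed; a pose out of reach is approached as far as the arm can. A call is refused whole if a number of a shift passes 4.17 or a number of a turn 0.125, either way. A call with a gripper value outside its range is refused whole. The fingers move at their own pace and stop on an object; FORCE is the grip in N (left out, the last holds). Time passes only in rows, so rows that do not move let the fingers close, or fill a call up. It gives the time, the measured TCP pose, the force, the opening and the grip force at its end, in the units of the state.
- env.observe(): the state, without advancing time (a new reading comes with each control period).
- optics.get_image(name): name is "scene" or "top" or "wrist"; returns a dict with "color" (384x512x3 uint8, red, green, blue), "intrinsics" (3x3 intrinsics, pixels), "distortion" ([k1, k2, p1, p2, k3] as OpenCV has them; the pictures are not rectified), "pose" (4x4, takes a point from camera to world coordinates). Camera axes: x right, y up, looking along -z (the intrinsics and any distortion apply to the point x, -y, -z); pixel columns grow to the right and rows downward; lengths in m; the calibration is good to about 2 mm. A picture is of the moment at which its call begins. There is no depth.
- env.close_job(): hands the job in; it is judged then, once.
Trained networks look in a picture, given as the dict that the camera call returned (one of the last four; its "shot" number tells which), for a name from the list of things; names that differ only in an ending like _2 or _b are one class to them, and where a whole thing is asked for, a point or a joint stands for the part that bears it (a point fixed in the world has none). Each returns a list of dicts, best first, with "score" (0 to 1); they miss things now and then, are a little off and sometimes report something else, mostly with a low value. They report only what shows in the picture. A call takes as long as a camera call.
- spotter.look_for(picture, query): "at" ([column, row] as shares, 0 to 1, of the picture: columns of its width, rows of its height, amid what is visible of it).
The state is a dict: "time_s": time; "q": joint angles; "qvel": joint speeds; "joint_efforts": joint torques, N m; "position": TCP position; "tool_rot": TCP orientation; "ft_force": force on the tool from outside, world axes, zero at the start; "wrist_torque": the same for the moment, N m; "grip_width": finger opening in m; "gripper_force": force on a finger pad.
Only numpy, scipy, OpenCV 4.12 (cv2) and the standard library are available. Lean on these libraries where they do the work, as an engineer would, in place of code of your own. Each camera call takes 0.05 s, during which the arm holds its last target. There are 200 camera calls.

### The job

The telescopic support post on the packing bench has been left collapsed and twisted. Turn its cross bar back in line with the long side of the foot, then draw the inner tube gently up until its sprung button pops out through the hole in the outer tube, without straining the button against the hole, and let go so that the post stands locked. Leave the carton, the bin and the tape roll alone.

Things in the scene. Friction and masses are not known exactly. Their poses are not given: they have to be found in the camera images.
- stand: Grey steel foot, bolted to the bench: plate 130 (x) x 200 (y, its long side) x 12 mm, with a clamp collar 58 mm wide, 70 mm high. Origin: centre of the underside, on the post's axis; z up. In the collar stands the fixed steel outer tube, 38 mm across, its top 195 to 219 mm above the bench; its one hole, about 14 mm wide, 12.5 mm high, faces the foot's +x side, 45 mm below that top.
- bar (a point): Centre of the cross bar on top of the dark steel inner tube (28 mm across): dark steel with a rubber top, 30 mm wide (x), 110 mm long (y), 36 mm high (18 mm above and below this point); grip it across its width. The point is on the post's axis, 253 mm above the bench when collapsed; it rises and turns with the inner tube. Bar, tube and button together weigh 0.4 to 0.75 kg.
- twist (a joint): Turn of bar, inner tube and button about the post's axis, rad, positive anticlockwise from above; 0 when the bar lies along the foot's long side and the button faces the hole's side (+x of the foot). Starts at 0.35 to 0.9. The button enters the hole only within about 0.1 of 0. Turning takes 0.05 to 0.2 N m.
- lift (a joint): How far the inner tube is drawn up, m: 0 collapsed (start). It slides with about 2.5 N of friction and falls back if let go before it is locked. The button meets the hole at 0.040 to 0.064, differing from post to post, and then stops the tube; out of line it misses the hole and the tube runs to its end stop at 0.072.
- button: Round-ended steel button, 10 mm thick, in the inner tube's side. Origin: its tip. A spring of 3 to 4 N pushes it outwards; at first it is hidden in the outer tube, tip 16 mm from the post's axis; popped through the hole its tip is 24 mm from the axis, 5 mm proud of the outer tube. Popped, it has about 1 mm of play up and down, then bears hard on the hole's edge; over 25 N strains it.
- carton_mid (a point): Centre of a small closed brown carton, 120 x 90 x 75 mm, a bystander.
- bin_mid (a point): Centre of an open blue plastic parts bin, 150 x 100 x 65 mm, a bystander.
- tape_mid (a point): Centre of a roll of brown packing tape lying flat, 100 mm across, 48 mm high, a bystander.

How it is judged (in metres and radians):
On the way, in this order (a step that is already met when the one before it is completed fails the run):
1. the bar is turned back in line with the foot's long side (within 0.2 rad) (value of joint twist between -0.2 and 0.2 rad), for 0.1 s.
2. the button stands through the hole (x of button in the frame of stand above 0.022 m), for 0.2 s.
At the end, for the whole second after the job is handed in: The button's tip stands at least 3 mm proud of the outer tube through its hole, the bar is raised (more than 35 mm above its collapsed height), and the post is at rest, let go (x of button in the frame of stand above 0.022 m and value of joint lift above 0.035 m and linear speed of button below 0.01 m/s); the robot touches nothing.
It fails at once if the button is strained with more than 25 N (contact force between button and anything else above 25 N).
It fails at once if the carton is moved by more than 20 mm (distance of carton_mid from where it was at the start of the episode above 0.02 m).
It fails at once if the bin is moved by more than 20 mm (distance of bin_mid from where it was at the start of the episode above 0.02 m).
It fails at once if the tape roll is moved by more than 20 mm (distance of tape_mid from where it was at the start of the episode above 0.02 m).
It also fails if it takes over 38 s, if anything falls off the work surface, if the arm or the gripper's body presses on something with over 40 N, if the wrist force passes 120 N, or if a joint passes its speed limit or range.

## Working session

There is one attempt and no reset: what is moved stays moved. The work goes in short steps, Python scripts to look and compute and a shell command to move; the robot and the scene stay as the last step left them, time stands still between calls to the robot, and variables do not carry over. Pictures are saved under pics/ and viewed, at most 10 in all, crops included, and the job is handed in when it is done.

```bash
mkdir -p pics; ls
cat > h.py <<'E'
import numpy as np,cv2
from rig import env,optics,spotter
def ray(p,uv):
    n=cv2.undistortPoints(np.array([[uv]],float),np.array(p["intrinsics"],float),np.array(p["distortion"],float))[0,0]
    P=np.array(p["pose"]);d=P[:3,:3]@np.array([n[0],-n[1],-1.]);return P[:3,3],d/np.linalg.norm(d)
def atz(p,uv,z):
    o,d=ray(p,uv);return o+d*(z-o[2])/d[2]
def tri(rs):
    A=sum(np.eye(3)-np.outer(d,d) for o,d in rs);b=sum((np.eye(3)-np.outer(d,d))@o for o,d in rs)
    return np.linalg.solve(A,b)
def proj(p,X):
    P=np.array(p["pose"]);c=P[:3,:3].T@(np.array(X,float)-P[:3,3]);c=np.array([c[0],-c[1],-c[2]])
    return cv2.projectPoints(c.reshape(1,1,3),np.zeros(3),np.zeros(3),np.array(p["intrinsics"],float),np.array(p["distortion"],float))[0].ravel()
E
python3 - <<'E'
from h import *
s=env.observe();print(s["time_s"],s["position"],s["tool_rot"],s["ft_force"])
ims=[]
for n in("scene","top","wrist"):
    p=optics.get_image(n);ims.append(p["color"]);print(n,np.round(p["pose"],3).tolist())
    for q in("stand","bar","carton_mid","bin_mid","tape_mid"):
        print(q,[(round(r["at"][0]*512),round(r["at"][1]*384),round(r["score"],2)) for r in spotter.look_for(p,q)[:2]])
cv2.imwrite("pics/a.png",cv2.cvtColor(cv2.resize(ims[1],(800,600)),cv2.COLOR_RGB2BGR))
cv2.imwrite("pics/b.png",cv2.cvtColor(cv2.resize(ims[0],(800,600)),cv2.COLOR_RGB2BGR))
E
```

```text
pics
0.0 [0.15067719 0.52864501 0.2307083 ] [[-9.61666429e-01  2.74221033e-01 -7.10204249e-04]
 [ 2.74221760e-01  9.61665600e-01 -1.30393750e-03]
 [ 3.25411905e-04 -1.44870638e-03 -9.99998898e-01]] [ 0.13816129 -0.10886045 -0.4359282 ]
scene [[-0.089, -0.645, 0.759, 1.346], [0.996, -0.06, 0.066, 0.105], [0.003, 0.761, 0.648, 0.813], [0.0, 0.0, 0.0, 1.0]]
stand []
bar [(241, 146, 0.73)]
carton_mid [(314, 220, 0.9)]
bin_mid [(184, 195, 0.6)]
tape_mid [(230, 256, 0.63)]
top [[0.013, 0.988, -0.151, 0.462], [-1.0, 0.012, -0.004, 0.05], [-0.002, 0.151, 0.989, 1.211], [0.0, 0.0, 0.0, 1.0]]
stand [(272, 227, 0.88)]
bar [(276, 224, 0.63), (282, 165, 0.21)]
carton_mid [(200, 214, 0.94)]
bin_mid [(340, 245, 0.94), (277, 222, 0.54)]
tape_mid [(278, 162, 0.63)]
wrist [[0.275, -0.914, -0.298, 0.073], [0.961, 0.261, 0.086, 0.55], [-0.0, -0.31, 0.951, 0.376], [0.0, 0.0, 0.0, 1.0]]
stand []
bar []
carton_mid []
bin_mid []
tape_mid []
```

View pics/a.png

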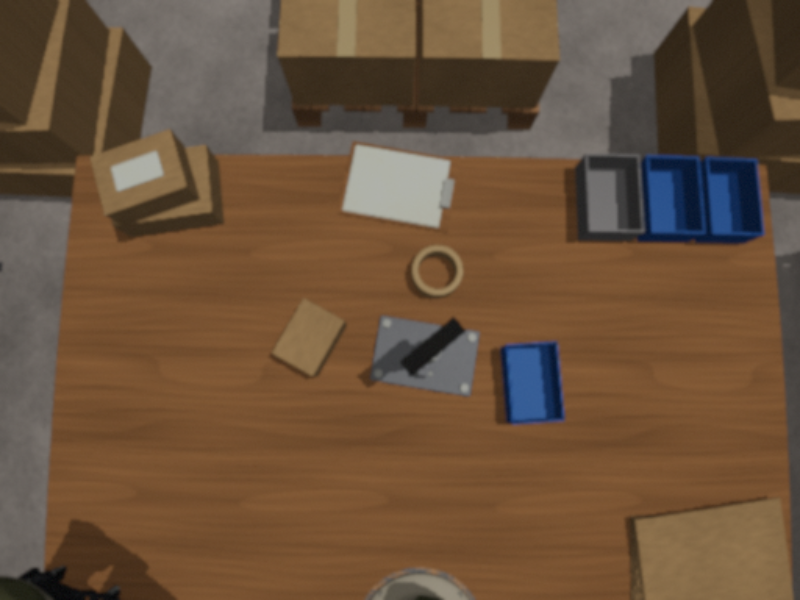

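View pics/b.png

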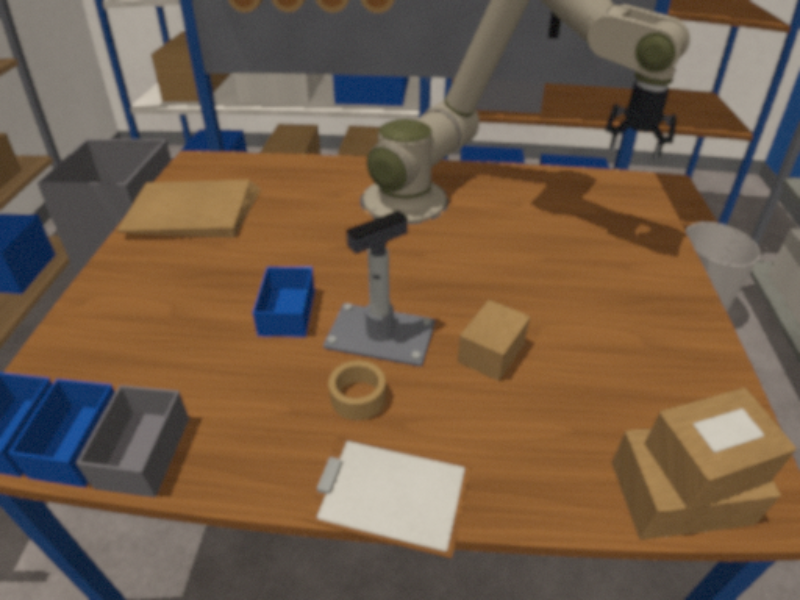

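Top view (800x600): foot with corners near (381,316), (480,331), (471,395), (372,380), and the bar running from (403,368) to (463,322). The carton is at (308,338), the bin at (532,382) and the tape at (437,271). The scene view shows the hole at (376,277), facing the camera (+x).

```bash
cat > m.py <<'E'
from h import *
def measure(save=None):
    p=optics.get_image("top");c=p["color"].astype(int);s=optics.get_image("scene")
    k=512/800
    foot=np.array([atz(p,np.array(u)*k,.012)[:2] for u in [(381,316),(480,331),(471,395),(372,380)]])
    L=(foot[0]-foot[1]+foot[3]-foot[2])/2
    fa=np.degrees(np.arctan2(L[1],L[0]));print("foot centre",foot.mean(0),"y axis deg",fa,np.linalg.norm(L),np.linalg.norm(foot[0]-foot[3]))
    m=((c.max(2)<45)).astype(np.uint8);mm=np.zeros_like(m);mm[190:255,240:320]=m[190:255,240:320]
    n,lab,st,ce=cv2.connectedComponentsWithStats(mm);i=1+np.argmax(st[1:,4]);print(st[i],ce[i])
    ys,xs=np.where(lab==i);W=np.array([atz(p,(x,y),.271)[:2] for x,y in zip(xs,ys)])
    r=cv2.minAreaRect((W*1000).astype(np.float32));b=cv2.boxPoints(r)/1000
    e=b[1]-b[0] if np.linalg.norm(b[1]-b[0])>np.linalg.norm(b[2]-b[1]) else b[2]-b[1]
    e=e*np.sign(e[1]);a=np.degrees(np.arctan2(e[1],e[0]))
    print("bar rect",r,"angle",a,"twist",np.radians(a-fa))
    c2=s["color"].astype(int);q=(c2.max(2)<50).astype(np.uint8);qq=np.zeros_like(q);qq[130:165,215:268]=q[130:165,215:268]
    n,l2,st2,ce2=cv2.connectedComponentsWithStats(qq);j=1+np.argmax(st2[1:,4]);print(st2[j],ce2[j])
    print("tri",tri([ray(p,ce[i]),ray(s,ce2[j])]))
    for im,nm,z in((p,"t",(170,240,90,70)),(s,"s",(120,205,75,120))):
        y,x,w,h=z[0],z[1],z[2],z[3]
    if save:
        A=cv2.resize(p["color"][175:265,230:320],(396,396),interpolation=cv2.INTER_CUBIC);B=cv2.resize(s["color"][125:235,200:290],(324,396),interpolation=cv2.INTER_CUBIC)
        cv2.imwrite(save,cv2.cvtColor(np.hstack([A,B]),cv2.COLOR_RGB2BGR))
if __name__=="__main__":
    import sys;measure(sys.argv[1] if len(sys.argv)>1 else None)
E
python3 m.py pics/c.png
```

```text
foot centre [ 0.5295395  -0.00888103] y axis deg 82.0550337151533 0.19709695011802852 0.12735359258969894
[257 205  39  35 463] [275.45572354 221.92008639]
bar rect ((530.4956665039062, -4.100341796875), (27.805213928222656, 107.14881896972656), 41.32530212402344) angle 131.3253 twist 0.8599284070761316
[223 136  37  27 521] [241.31861804 148.43378119]
tri [ 0.52978939 -0.00486227  0.25058544]
```

View pics/c.png

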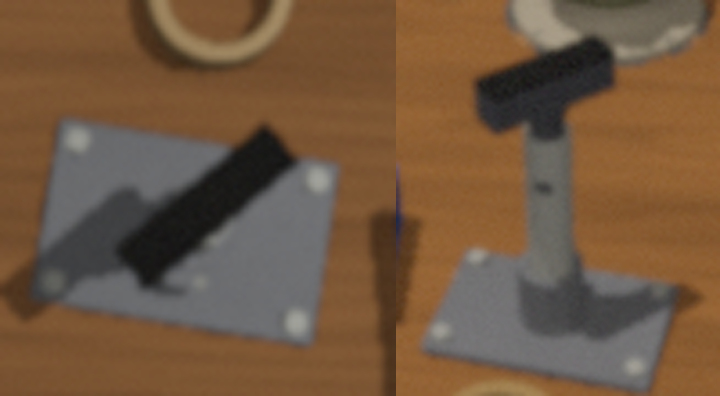

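```bash
python3 -m crank '[8.5,-2.13,-1.71,-1.25,0, 8.5,-2.13,-1.71,-1.25,0, 8.5,-2.13,-1.71,-1.25,0, 8.5,-2.13,-1.71,-1.25,0, 8.5,-2.13,-1.71,-1.25,0, 8.5,-2.13,-1.71,-1.25,0, 8.5,-2.13,-1.71,-1.25,0, 8.5,-2.13,-1.71,-1.25,0]' 30
python3 -m crank '[8.5,-2.13,-1.71,0,0, 8.5,-2.13,-1.71,0,0, 8.5,-2.13,-1.71,0,0, 8.5,-2.13,-1.71,0,0, 8.5,-2.13,-1.71,0,0, 8.5,-2.13,-1.71,0,0, 8.5,-2.13,-1.71,0,0, 8.5,-2.13,-1.71,0,0]'
python3 -m crank '[8.5,-2.13,-1.71,0,0, 8.5,-2.13,-1.71,0,0, 8.5,-2.13,-1.71,0,0, 8.5,-2.13,-1.71,0,0, 8.5,-2.13,-1.71,0,0, 8.5,-2.13,-1.71,0,0, 8.5,-2.13,-1.71,0,0, 8.5,-2.13,-1.71,0,0]'
python3 -m crank '[8.5,0,0,0,0.075, 8.5,0,0,0,0.075, 8.5,0,0,0,0.075, 8.5,0,0,0,0.075, 8.5,0,0,0,0.075, 8.5,0,0,0,0.075, 8.5,0,0,0,0.075, 8.5,0,0,0,0.05]'
python3 - <<'E'
from h import *
s=env.observe();R=np.array(s["tool_rot"]);print(s["time_s"],s["position"],np.degrees(np.arctan2(R[1,1],R[0,1])),s["ft_force"])
p=optics.get_image("wrist")
for X in((.530,-.006,.271),(.530,-.006,.235)): print(proj(p,X))
for q in("bar","stand"):print([(r["at"][0]*512,r["at"][1]*384,r["score"]) for r in spotter.look_for(p,q)])
cv2.imwrite("pics/d.png",cv2.cvtColor(p["color"],cv2.COLOR_RGB2BGR))
s=optics.get_image("scene");o,d=ray(s,(240.8,177.2));n=np.array([np.cos(np.radians(-8)),np.sin(np.radians(-8)),0]);c=np.array([.53,-.006,0])+.019*n
X=o+d*((c-o)@n)/(d@n);print("hole",X)
E
```

```text
time_s: 1.67
position: [0.2776, 0.3494, 0.3321]
tool_rot: [[-0.962, 0.274, 0.0], [0.274, 0.962, 0.0], [-0.0, 0.0, -1.0]]
ft_force: [-0.0, -0.2, -0.2]
grip_width: 0.0848
gripper_force: 0.0
time_s: 2.33
position: [0.4041, 0.1711, 0.3315]
tool_rot: [[-0.962, 0.274, 0.0], [0.274, 0.962, 0.0], [-0.0, 0.0, -1.0]]
ft_force: [-0.6, 0.6, -0.4]
grip_width: 0.0848
gripper_force: 0.0
time_s: 3.0
position: [0.5305, -0.0072, 0.3314]
tool_rot: [[-0.962, 0.274, 0.0], [0.274, 0.962, 0.0], [-0.0, 0.0, -1.0]]
ft_force: [0.1, 0.2, 0.2]
grip_width: 0.0849
gripper_force: 0.0
time_s: 3.67
position: [0.5298, -0.0059, 0.3313]
tool_rot: [[-0.655, 0.756, -0.0], [0.756, 0.655, -0.0], [0.0, -0.0, -1.0]]
ft_force: [0.1, 0.3, -0.5]
grip_width: 0.0851
gripper_force: 0.0
3.6667 [ 0.52983478 -0.00594784  0.33130794] 40.92206992471688 [ 0.11381061  0.26189302 -0.45713499]
[260.36490288 212.24554597]
[260.05340964 194.48313704]
[(260.3008, 197.4912, 0.61)]
[(260.4032, 150.4128, 0.84)]
hole [ 0.54908605 -0.00671636  0.16547515]
```

View pics/d.png

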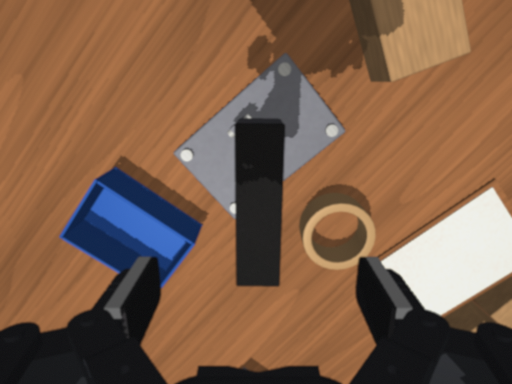

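The bar stands upright in the wrist image, columns 236–284 and rows 120–286, centred between the fingers and aligned with them. I'll descend and grip.

```bash
python3 -m crank '[8.5,0,0,1.14,0, 8.5,0,0,1.14,0, 8.5,0,0,1.14,0, 8.5,0,0,1.14,0, 8.5,0,0,1.14,0, 8.5,0,0,1.14,0, 8.5,0,0,1.14,0, 8.5,0,0,1.14,0]' 30
python3 -m crank '[2.5,0,0,0,0, 2.5,0,0,0,0, 2.5,0,0,0,0, 2.5,0,0,0,0, 2.5,0,0,0,0, 2.5,0,0,0,0, 2.5,0,0,0,0, 2.5,0,0,0,0]' 30
```

```text
time_s: 4.53
position: [0.5299, -0.0059, 0.2396]
tool_rot: [[-0.659, 0.752, 0.0], [0.752, 0.659, -0.0], [-0.0, 0.0, -1.0]]
ft_force: [0.1, 0.5, -0.1]
grip_width: 0.0851
gripper_force: 0.0
time_s: 5.2
position: [0.5301, -0.0061, 0.241]
tool_rot: [[-0.658, 0.753, 0.002], [0.753, 0.658, -0.001], [-0.002, 0.001, -1.0]]
ft_force: [-0.5, -1.3, 6.7]
grip_width: 0.0292
gripper_force: 34.8
```

```bash
python3 -m crank '[2.5,0,0,0,0.054, 2.5,0,0,0,0.054, 2.5,0,0,0,0.054, 2.5,0,0,0,0.054, 2.5,0,0,0,0.054, 2.5,0,0,0,0.054, 2.5,0,0,0,0.054, 2.5,0,0,0,0.054]'
python3 -m crank '[2.5,0,0,0,0.06, 2.5,0,0,0,0.06, 2.5,0,0,0,0.06, 2.5,0,0,0,0.06, 2.5,0,0,0,0.06, 2.5,0,0,0,0.06, 2.5,0,0,0,0.06, 2.5,0,0,0,0]'
python3 - <<'E'
from h import *
s=env.observe();R=np.array(s["tool_rot"]);print(np.degrees(np.arctan2(R[1,1],R[0,1])),s["wrist_torque"])
p=optics.get_image("wrist");q=optics.get_image("top")
cv2.imwrite("pics/e.png",cv2.cvtColor(np.hstack([cv2.resize(p["color"][:,60:460],(400,384)),cv2.resize(q["color"][175:265,230:320],(384,384),interpolation=cv2.INTER_CUBIC)]),cv2.COLOR_RGB2BGR))
E
```

```text
time_s: 5.87
position: [0.5299, -0.006, 0.2409]
tool_rot: [[-0.28, 0.96, 0.001], [0.96, 0.28, -0.001], [-0.001, 0.001, -1.0]]
ft_force: [-2.0, -0.7, 6.1]
grip_width: 0.0295
gripper_force: 34.7
time_s: 6.53
position: [0.5296, -0.0062, 0.241]
tool_rot: [[0.137, 0.991, 0.0], [0.991, -0.137, -0.001], [-0.001, 0.0, -1.0]]
ft_force: [-3.2, -2.0, 6.8]
grip_width: 0.0294
gripper_force: 35.3
-7.860518254467445 [-0.22953242  0.73180057 -0.10863153]
```

View pics/e.png

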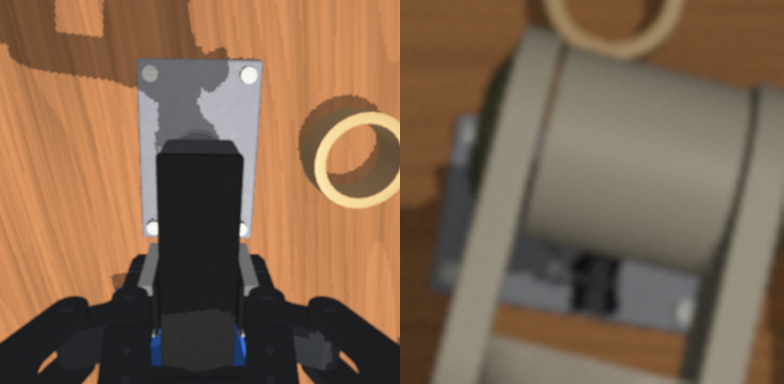

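The wrist view shows the foot symmetric about the bar: left edge 137→145, right edge 262→250, midline about 199. The bar is in line to within about 1°, so I'll draw the tube up.

```bash
python3 -m crank '[2.5,0,0,-0.2,0, 2.5,0,0,-0.2,0, 2.5,0,0,-0.2,0, 2.5,0,0,-0.2,0, 2.5,0,0,-0.2,0, 2.5,0,0,-0.2,0, 2.5,0,0,-0.2,0, 2.5,0,0,-0.2,0]'
python3 -m crank '[2.5,0,0,-0.3,0, 2.5,0,0,-0.3,0, 2.5,0,0,-0.3,0, 2.5,0,0,-0.3,0, 2.5,0,0,-0.3,0, 2.5,0,0,-0.2,0, 2.5,0,0,-0.1,0, 2.5,0,0,0,0]'
python3 - <<'E'
from h import *
s=env.observe();print(s["position"],s["ft_force"],s["wrist_torque"])
p=optics.get_image("scene")
cv2.imwrite("pics/f.png",cv2.cvtColor(cv2.resize(p["color"][100:220,180:300],(600,600),interpolation=cv2.INTER_CUBIC),cv2.COLOR_RGB2BGR))
E
```

```text
time_s: 7.3
position: [0.5295, -0.006, 0.2561]
tool_rot: [[0.134, 0.991, -0.001], [0.991, -0.134, 0.0], [-0.0, -0.001, -1.0]]
ft_force: [-1.7, -0.7, -11.9]
grip_width: 0.0295
gripper_force: 32.9
time_s: 7.97
position: [0.5297, -0.006, 0.2746]
tool_rot: [[0.134, 0.991, 0.0], [0.991, -0.134, -0.0], [-0.0, 0.0, -1.0]]
ft_force: [-5.0, -1.7, -6.0]
grip_width: 0.0297
gripper_force: 33.5
[ 0.5297466  -0.00596126  0.27463097] [-4.95826626 -1.66640459 -6.02575364] [-0.3436369   1.01518234  0.0135384 ]
```

View pics/f.png

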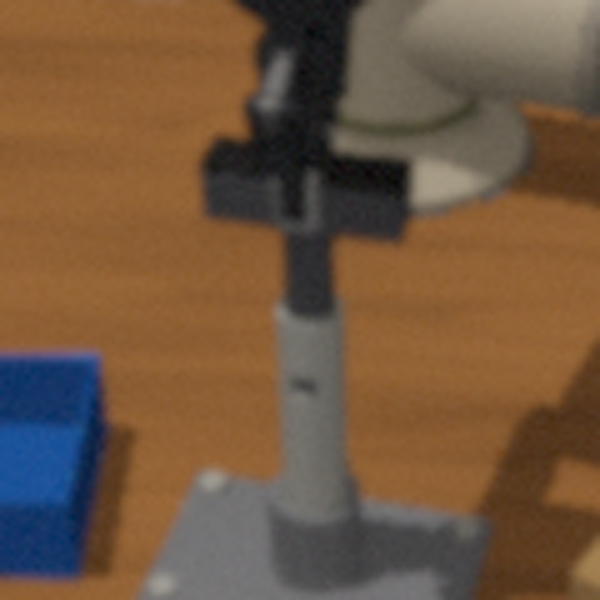

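Hole at (303,384) in the crop, still dark: the button isn't there yet. The arm gives about 5 N/mm, so I'll creep up 2 mm per call.

```bash
python3 -m crank '[2.5,0,0,-0.1,0, 2.5,0,0,-0.1,0, 2.5,0,0,-0.1,0, 2.5,0,0,-0.1,0, 2.5,0,0,-0.1,0, 2.5,0,0,-0.05,0, 2.5,0,0,0,0, 2.5,0,0,0,0]' | grep -E 'pos|ft'
python3 -m crank '[2.5,0,0,-0.05,0, 2.5,0,0,-0.05,0, 2.5,0,0,-0.04,0, 2.5,0,0,-0.03,0, 2.5,0,0,-0.03,0, 2.5,0,0,0,0, 2.5,0,0,0,0, 2.5,0,0,0,0]' | grep -E 'pos|ft'
```

```text
position: [0.5298, -0.006, 0.2798]
ft_force: [-4.7, -1.6, -9.4]
position: [0.5298, -0.0059, 0.2818]
ft_force: [-5.5, -1.9, -9.6]
```

```bash
python3 -m crank '[2.5,0,0,-0.05,0, 2.5,0,0,-0.05,0, 2.5,0,0,-0.04,0, 2.5,0,0,-0.03,0, 2.5,0,0,-0.03,0, 2.5,0,0,0,0, 2.5,0,0,0,0, 2.5,0,0,0,0]' | grep -E 'pos|ft'
```

```text
position: [0.5298, -0.0059, 0.2838]
ft_force: [-4.5, -1.8, -9.3]
```

```bash
python3 -m crank '[2.5,0,0,-0.04,0, 2.5,0,0,-0.04,0, 2.5,0,0,-0.04,0, 2.5,0,0,-0.04,0, 2.5,0,0,-0.04,0, 2.5,0,0,0,0, 2.5,0,0,0,0, 2.5,0,0,0,0]' | grep -E 'pos|ft'
```

```text
position: [0.5298, -0.0059, 0.2857]
ft_force: [-4.4, -0.8, -9.5]
```

```bash
python3 -m crank '[2.5,0,0,-0.04,0, 2.5,0,0,-0.04,0, 2.5,0,0,-0.04,0, 2.5,0,0,-0.04,0, 2.5,0,0,-0.04,0, 2.5,0,0,0,0, 2.5,0,0,0,0, 2.5,0,0,0,0]' | grep -E 'pos|ft'
```

```text
position: [0.5298, -0.006, 0.2877]
ft_force: [-4.7, -1.5, -9.4]
```

```bash
python3 -m crank '[2.5,0,0,-0.04,0, 2.5,0,0,-0.04,0, 2.5,0,0,-0.04,0, 2.5,0,0,-0.04,0, 2.5,0,0,-0.04,0, 2.5,0,0,0,0, 2.5,0,0,0,0, 2.5,0,0,0,0]' | grep -E 'pos|ft'
```

```text
position: [0.5298, -0.006, 0.2898]
ft_force: [-5.4, -1.5, -9.3]
```

```bash
python3 -m crank '[2.5,0,0,-0.04,0, 2.5,0,0,-0.04,0, 2.5,0,0,-0.04,0, 2.5,0,0,-0.04,0, 2.5,0,0,-0.04,0, 2.5,0,0,0,0, 2.5,0,0,0,0, 2.5,0,0,0,0]' | grep -E 'pos|ft'
```

```text
position: [0.5299, -0.006, 0.2921]
ft_force: [-4.3, -2.0, -8.2]
```

```bash
python3 -m crank '[2.5,0,0,-0.03,0, 2.5,0,0,-0.03,0, 2.5,0,0,-0.02,0, 2.5,0,0,-0.02,0, 2.5,0,0,0,0, 2.5,0,0,0,0, 2.5,0,0,0,0, 2.5,0,0,0,0]' | grep -E 'pos|ft'
python3 - <<'E'
from h import *
p=optics.get_image("scene")
cv2.imwrite("pics/g.png",cv2.cvtColor(cv2.resize(p["color"][145:205,210:270],(480,480),interpolation=cv2.INTER_CUBIC),cv2.COLOR_RGB2BGR))
E
```

```text
position: [0.5299, -0.006, 0.2936]
ft_force: [-6.2, -1.3, -5.0]
```

View pics/g.png

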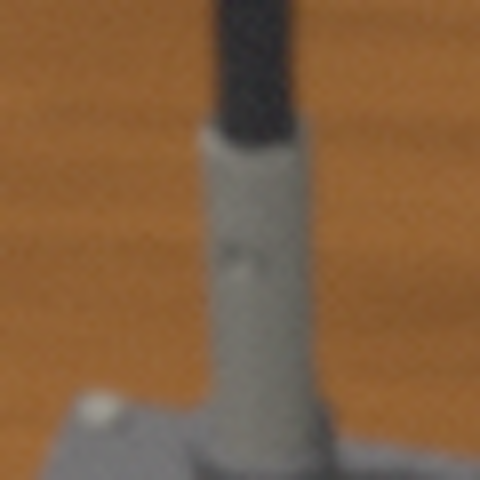

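The hole at (240,255) is now mostly filled with light steel, and the pull has dropped to 5 N, so the button is entering. I'll go on in half-millimetre steps.

```bash
python3 -m crank '[2.5,0,0,-0.02,0, 2.5,0,0,-0.02,0, 2.5,0,0,-0.02,0, 2.5,0,0,0,0, 2.5,0,0,0,0, 2.5,0,0,0,0, 2.5,0,0,0,0, 2.5,0,0,0,0]' | grep -E 'pos|ft'
```

```text
position: [0.5299, -0.006, 0.2941]
ft_force: [-6.3, -1.2, -3.8]
```

```bash
python3 -m crank '[2.5,0,0,-0.02,0, 2.5,0,0,-0.02,0, 2.5,0,0,-0.01,0, 2.5,0,0,0,0, 2.5,0,0,0,0, 2.5,0,0,0,0, 2.5,0,0,0,0, 2.5,0,0,0,0]' | grep -E 'pos|ft|time'
```

```text
time_s: 14.73
position: [0.53, -0.006, 0.2949]
ft_force: [-5.0, -1.3, -3.5]
```

```bash
python3 -m crank '[2.5,0,0,-0.02,0, 2.5,0,0,-0.02,0, 2.5,0,0,-0.02,0, 2.5,0,0,0,0, 2.5,0,0,0,0, 2.5,0,0,0,0, 2.5,0,0,0,0, 2.5,0,0,0,0]' | grep -E 'pos|ft'
```

```text
position: [0.53, -0.006, 0.295]
ft_force: [-4.2, -1.1, -3.7]
```

```bash
python3 -m crank '[2.5,0,0,-0.02,0, 2.5,0,0,-0.02,0, 2.5,0,0,-0.01,0, 2.5,0,0,0,0, 2.5,0,0,0,0, 2.5,0,0,0,0, 2.5,0,0,0,0, 2.5,0,0,0,0]' | grep -E 'pos|ft|time'
```

```text
time_s: 16.07
position: [0.53, -0.006, 0.295]
ft_force: [-4.3, -2.2, -2.9]
```

Run:
```python
from h import *
s=env.observe();print(s["time_s"],s["position"],s["ft_force"],s["wrist_torque"])
p=optics.get_image("scene")
a=np.mean([optics.get_image("scene")["color"] for _ in range(6)],0).astype(np.uint8)
cv2.imwrite("pics/i.png",cv2.cvtColor(cv2.resize(a[150:200,215:265],(500,500),interpolation=cv2.INTER_CUBIC),cv2.COLOR_RGB2BGR))
print(spotter.look_for(optics.get_image("scene"),"button"))
```

```text
16.0667 [ 0.5300019  -0.00599217  0.29501399] [-4.25339061 -2.17128719 -2.87926326] [-0.43233355  1.04203111  0.01645475]
[]
```

View pics/i.png

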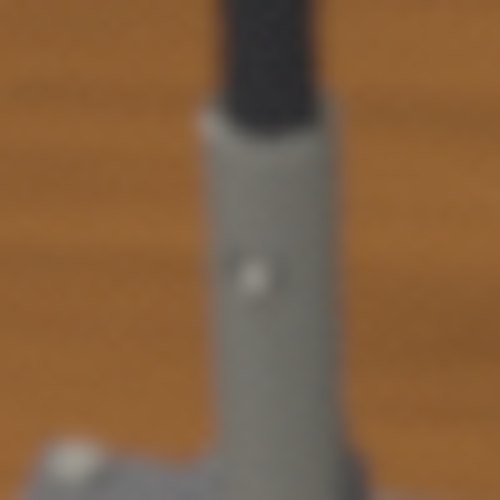

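The button's bright rounded end now stands in the hole at (255,275). I'll ease down 0.6 mm to confirm the post carries itself, then release.

```bash
python3 -m crank '[2.5,0,0,0.02,0, 2.5,0,0,0.02,0, 2.5,0,0,0.02,0, 2.5,0,0,0,0, 2.5,0,0,0,0, 2.5,0,0,0,0, 2.5,0,0,0,0, 2.5,0,0,0,0]' | grep -E 'pos|ft'
```

```text
position: [0.53, -0.006, 0.2946]
ft_force: [-4.6, -1.7, 4.4]
```

```bash
python3 -m crank '[3.2,0,0,0,0, 3.6,0,0,0,0, 4.5,0,0,0,0, 6,0,0,0,0, 8.5,0,0,0,0, 8.5,0,0,0,0, 8.5,0,0,0,0, 8.5,0,0,0,0]'
python3 -m crank '[8.5,0,0,-0.5,0, 8.5,0,0,-1,0, 8.5,0,0,-1.5,0, 8.5,0,0,-1.5,0, 8.5,0,0,-1.5,0, 8.5,0,0,-1.5,0, 8.5,0,0,-1,0, 8.5,0,0,0,0]'
python3 - <<'E'
from h import *
print(env.observe()["time_s"])
a=np.mean([optics.get_image("scene")["color"] for _ in range(6)],0).astype(np.uint8)
cv2.imwrite("pics/j.png",cv2.cvtColor(cv2.resize(a[90:210,190:310],(600,600),interpolation=cv2.INTER_CUBIC),cv2.COLOR_RGB2BGR))
E
```

```text
time_s: 17.85
position: [0.5299, -0.0059, 0.2942]
tool_rot: [[0.134, 0.991, 0.0], [0.991, -0.134, 0.0], [0.0, 0.0, -1.0]]
ft_force: [-1.2, -0.4, -0.3]
grip_width: 0.0848
gripper_force: 0.0
time_s: 18.52
position: [0.5302, -0.006, 0.3817]
tool_rot: [[0.134, 0.991, 0.004], [0.991, -0.134, -0.001], [-0.0, 0.004, -1.0]]
ft_force: [-0.1, 0.2, -0.2]
grip_width: 0.0848
gripper_force: 0.0
18.5167
```

View pics/j.png

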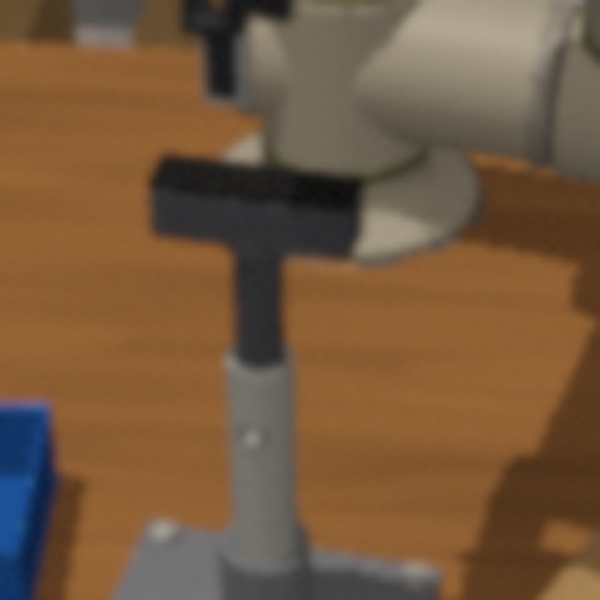

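The post stands extended with the button out at (252,437), and the gripper is clear above it.

```bash
python3 -c "
from rig import env
print(env.close_job())"
```

```text
the job is handed in; nothing more can be done
None
```

The job is handed in: the bar is back in line with the foot (within about 1°), the post stands about 54 mm up on its popped button, and the gripper is open and clear. The arm stayed away from the carton, bin and tape roll; the hand-in returned no verdict.

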